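# Strip the encoder unit into its parts trays

## Task

Strip the encoder unit that is stacked on the grey stand, from the top down and one part at a time: the red coupling spider, the aluminium coupling hub, the encoder, then the blue bracket. Set each part upright and flat on the floor inside the rim of the black tray that shows its outline in yellow, the encoder with its cable outlet over the tray's open side and the bracket lengthwise in its tray. Leave the spare aluminium coupling half and the cream connector hood where they lie.

Things in the scene. Friction and masses are not known exactly. Their poses are not given: they have to be found in the camera images.
- spider: Top part of the stack: rigid red plastic star, 6 legs (6 mm wide) at 30, 90, 150.. degrees from its x, 40 mm across, 20 mm thick, 20 g. Origin: centre of underside, z up. Fingers closing along its x take two legs a side, 37 mm wide. Lies loose on the hub's face between the hub's 3 jaws, upper 12 mm free above the jaws.
- hub: Aluminium coupling hub, 42 mm diameter, 22 mm high plus 3 jaws on top of 8 mm (30 mm in all), dark line round its side, 13 mm through bore, 90 g. Origin: centre of underside, z up. Stands loose on the encoder's top with its bore over the encoder's shaft (10 mm diameter, 18 mm high): free when lifted 20 mm.
- encoder: Light grey upright cylinder, 59 mm diameter, 55 mm high, shaft to 73 mm, 360 g. Origin at underside level but off the axis: the axis is at y = +19 mm. Black cable outlet along -y, 24 mm wide, 6 to 30 mm high, ending 68 mm from the axis. Grip across x. Stands loose between the bracket's shoulders, which lie to its +x and -x and reach 8 mm above its underside.
- bracket: Lowest part: blue plate 98 (x) by 50 (y) mm, 12 mm thick, a shoulder at each end to 20 mm height; 180 g. Origin: centre of underside, z up. Grip its long sides at mid length (50 mm). Rests loose on the fixed stand (foot 104x74 mm), seat 45 mm above the bench, narrower (36 mm) than the plate at mid length, stops 4 mm high at the corners.
- spider_tray: Tray for the spider: fixed round black dish with a yellow six-legged star on its floor. Inner diameter 58 mm, floor 3 mm above the bench, rim 4 mm thick and 8 mm above the bench. Origin at the centre, at bench level.
- hub_tray: Tray for the hub: fixed round black dish with a yellow ring (disc with a black centre) on its floor. Inner diameter 60 mm, floor 3 mm and rim 8 mm above the bench, rim 4 mm thick. Origin at the centre, at bench level.
- encoder_tray: Tray for the encoder: the largest round black dish, with a yellow disc and a yellow tab running out over its open side. Inner diameter 78 mm, floor 3 mm and rim 8 mm above the bench, rim 4 mm thick. Origin at the centre of the dish, at bench level; the rim is open towards the tray's -y, where the encoder's cable outlet belongs (y axes alike; encoder's origin then at y = -19 mm of the tray).
- bracket_tray: Tray for the bracket: fixed oblong black tray with a yellow rectangle on its floor. Inside 114 mm (x) by 66 mm (y), floor 3 mm and rim 8 mm above the bench, rim 4 mm thick; the long rims are cut away over the middle 66 mm for the fingers. Origin at the centre, at bench level. The bracket lies with its long side along the tray's x, either way round.
- coupling: Spare coupling half, a bystander: aluminium cylinder 40 mm diameter, 35 mm high, without jaws, standing on the bench behind the work. Not to be disturbed. Origin under its centre.
- hood: Connector hood, a bystander: flat cream plastic part, 50 by 31 by 14 mm, lying at the left of the work. Not to be disturbed. Origin under its centre.

How it is judged:
On the way, in this order (a step that is already met when the one before it is completed fails the run):
1. the spider stands released inside its own tray (horizontal distance between spider and spider_tray below 0.012 m and z of spider in the frame of spider_tray below 0.0055 m and angle between spider's own z axis and vertical below 0.12 rad and linear speed of spider below 0.03 m/s and contact force between the fingers and spider below 0.1 N), for 0.2 s.
2. the hub stands released inside its own tray (horizontal distance between hub and hub_tray below 0.012 m and z of hub in the frame of hub_tray below 0.0055 m and angle between hub's own z axis and vertical below 0.12 rad and linear speed of hub below 0.03 m/s and contact force between the fingers and hub below 0.1 N), for 0.2 s.
3. the encoder stands released inside its own tray (x of encoder in the frame of encoder_tray between -0.017 and 0.017 m and y of encoder in the frame of encoder_tray between -0.034 and -0.006 m and angle between the y axis of encoder and the y axis of encoder_tray, either way round below 0.45 rad and z of encoder in the frame of encoder_tray below 0.0055 m and angle between encoder's own z axis and vertical below 0.12 rad and linear speed of encoder below 0.03 m/s and contact force between the fingers and encoder below 0.1 N), for 0.2 s.
4. the bracket stands released inside its own tray (horizontal distance between bracket and bracket_tray below 0.014 m and angle between the x axis of bracket and the x axis of bracket_tray, either way round below 0.35 rad and z of bracket in the frame of bracket_tray below 0.0055 m and angle between bracket's own z axis and vertical below 0.12 rad and linear speed of bracket below 0.03 m/s and contact force between the fingers and bracket below 0.1 N), for 0.2 s.
At the end, for the whole second after the job is handed in: Each part upright (0.12 rad) on its own tray's floor (underside below 5.5 mm), released and still; spider, hub within 12 mm, bracket 14 mm of tray centre, encoder origin within 17/14 mm of its place; cable outlet to the open side (0.45 rad), bracket lengthwise (0.35 rad) (all of step 1 and all of step 2 and all of step 3 and all of step 4); the robot touches nothing.
It fails at once if the spare coupling half is pushed from its place by more than 15 mm (distance of coupling from where it was at the start of the episode above 0.015 m).
It fails at once if the connector hood is pushed from its place by more than 15 mm (distance of hood from where it was at the start of the episode above 0.015 m).
It also fails if it takes over 99 s, if anything falls off the work surface, if the arm or the gripper's body presses on something with over 40 N, if the wrist force passes 120 N, or if a joint passes its speed limit or range.

## Robot

A 6-joint arm with a two-finger parallel gripper is mounted at the origin on a cart in front of the work surface, level with it; the furniture and walls round the work are solid. World frame = base frame: x ahead of the robot, y to its left, z up, the work surface at z = 0. Lengths are in m, angles in rad, forces in N, time in s.
With the tool pointing down it reaches from about 0.35 to 0.875 m from the base axis. Payload 4.2 kg.
Tool frame: the origin (TCP) lies at the very end of the fingers, on their centre line; the grasp point (between the pads) lies 19 mm behind it (env.grip_point_offset is the distance from the TCP to the grasp point, in m); z points along the fingers, y is the line along which they close (so a half turn about z gives the same grasp; the last joint's range is limited). The gripper opens to 85 mm and grips with 20 to 120 N. Pads are 22 mm wide; open, the fingers measure 114 mm over their backs; the gripper's body (76 mm by 85 mm) begins 54 mm behind the grasp point. The pads swing forward as they close: fully open they stand 13 mm farther back than shut.
Start: joints at [1.378, 0.385, 0.008, 0, -1.194, -0.259], TCP at [0.273, 0.562, 0.231] pointing down, gripper open.
Joint ranges: [-3.14, 3.14], [-1.21, 2.06], [-1.07, 1.41], [-3.16, 2.05], [-2.99, -0.16], [-3.1, 3.1]. Speed limits (rad/s): [2.79, 2.79, 3.14, 3.14, 3.14, 3.14].

## Interface

Orientations are given as a unit quaternion [x, y, z, w].
In Python, from bench import env gives the robot as it stands.
- The arm moves only by the tool carry_out, never from a script. Its argument "commands" is one flat list of numbers, 7 for each row, row after row: the shift along the world's x, y, z in mm, then the turn, a rotation vector about the world's x, y, z in rad, then the opening, from 0 (shut) to 1 (fully open). A call has 1 to 12 rows; each row shifts and turns the commanded pose from where the row before left it; what a row does not reach is not made up. A row lasts 1/10 s, in which the tool goes at most 50 mm and 8.59 degrees, less where a joint would pass 70% of its speed; a pose out of reach is approached as far as the arm can. A call with a gripper value outside its range is refused whole. The fingers move at their own pace and stop on an object; the grip force is fixed at half the most. Time passes only in rows, so rows that do not move let the fingers close. It gives the time, the measured TCP pose, the force, the opening and the grip force at its end, in the units of the state.
- env.read_state(): the state, without advancing time (a new reading comes with each control period).
- env.camera(name): name is "scene" or "top" or "wrist"; returns (picture, depth): 384x512x3 uint8, blue, green, red; 384x512 float32, m along the optical axis (not along the pixel's ray), 0 where there is no reading.
- env.calibration(name): a dict with "mtx" (3x3 intrinsics, pixels), "origin" and "attitude" of the camera in the world; the wrist camera has in their place "T_tool_cam" (4x4, takes a point from camera to tool coordinates, whose origin is the TCP and whose axes are the flange's). Camera axes: x right, y up, looking along -z (the intrinsics and any distortion apply to the point x, -y, -z); pixel columns grow to the right and rows downward; lengths in m; the calibration is good to about 2 mm. A picture is of the moment at which its call begins: read the wrist's pose just before it. calibration takes no time and is no camera call.
- env.hand_in(): hands the job in; it is judged then, once.
The state is a dict: "clock": time; "qpos": joint angles; "joint_velocities": joint speeds; "effort": joint torques, N m; "position": TCP position; "eef_rot": TCP orientation; "ft_force": force on the tool from outside, world axes, zero at the start; "moment": the same for the moment, N m; "finger_gap": finger opening in m; "gripper_force": force on a finger pad.
Only numpy, scipy, OpenCV 4.12 (cv2) and the standard library are available. Lean on these libraries where they do the work, as an engineer would, in place of code of your own. Each camera call takes 0.05 s, during which the arm holds its last target. There are 200 camera calls.

## Working session

There is one attempt and no reset: what is moved stays moved. The work goes in short steps, Python scripts to look and compute and a tool call to move; the robot and the scene stay as the last step left them, time stands still between calls to the robot, and variables do not carry over. Pictures are saved under pics/ and viewed, at most 14 in all, crops included, and the job is handed in when it is done.

Besides the shell and the picture viewer there is one more tool, called after "Emit:" as name(argument=value, ...) on one line, values as JSON. carry_out: Moves the arm, as the interface text tells. Its arguments: {"type":"object","properties":{"commands":{"type":"array"}},"required":["commands"]}

```bash
mkdir -p pics; ls
python3 - <<'E'
from bench import env
import cv2,numpy as np
for n in ("top","scene"):
    p,d=env.camera(n); cv2.imwrite(f"pics/{n}0.png",p); np.savez(f"{n}0.npz",p=p,d=d)
    c=env.calibration(n); print(n,{k:np.round(v,4).tolist() if not isinstance(v,str) else v for k,v in c.items()})
    print(d.min(),d.max())
s=env.read_state(); print({k:np.round(v,3).tolist() for k,v in s.items()})
print(env.calibration("wrist"))
E
```

```text
pics
top {'mtx': [[478.4316, 0.0, 259.7871], [0.0, 478.4316, 199.4808], [0.0, 0.0, 1.0]], 'origin': [0.3679, 0.3383, 1.0095], 'attitude': [0.0508, -0.0595, -0.6995, 0.7103]}
0.0 1.759238
scene {'mtx': [[387.6496, 0.0, 253.5499], [0.0, 387.6496, 194.7501], [0.0, 0.0, 1.0]], 'origin': [0.1536, -0.3395, 0.4775], 'attitude': [0.5142, -0.1267, -0.222, 0.8187]}
0.0 3.240366
{'clock': 0.1, 'qpos': [1.378, 0.386, 0.007, -0.0, -1.194, -0.259], 'joint_velocities': [-0.001, -0.001, 0.003, 0.001, 0.002, -0.001], 'effort': [-0.0, -39.332, 18.893, 4.198, -0.003, 0.0], 'position': [0.273, 0.562, 0.23], 'eef_rot': [0.975, -0.224, -0.0, 0.001], 'ft_force': [0.217, -0.076, -0.387], 'moment': [-0.041, -0.033, 0.002], 'gripper_force': 0.0, 'finger_gap': 0.085}
{'mtx': array([[273.67935067,   0.        , 251.7896841 ],
       [  0.        , 273.67935067, 195.54335816],
       [  0.        ,   0.        ,   1.        ]]), 'T_tool_cam': array([[ 6.23507002e-04,  9.61163112e-01,  2.75980224e-01,
         7.07024492e-02],
       [ 9.99999793e-01, -5.56238110e-04, -3.22020614e-04,
         5.79065576e-04],
       [-1.56003617e-04,  2.75980368e-01, -9.61163260e-01,
        -1.43390108e-01],
       [ 0.00000000e+00,  0.00000000e+00,  0.00000000e+00,
         1.00000000e+00]])}
```

View pics/top0.png

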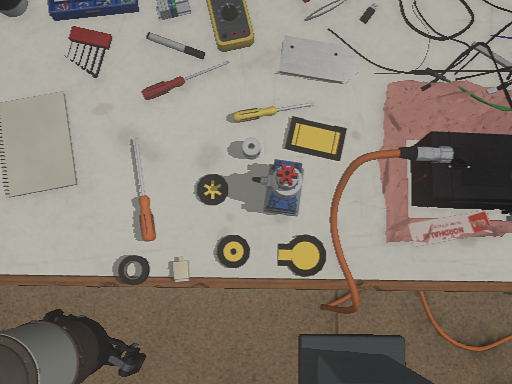

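View pics/scene0.png

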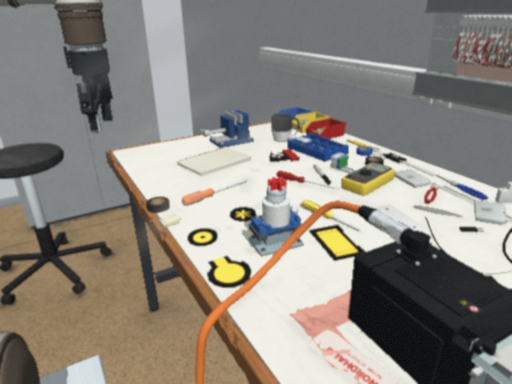

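The top view shows the spider tray at (212,189), hub tray at (233,250), encoder tray at (302,256) with its tab to the left, bracket tray at (317,138) and the stack at (286,178). The coupling is at (251,148), the hood at (181,269), and an orange cable runs along the right, from about (345,170) to (355,290).

```bash
cat > h.py <<'E'
import numpy as np, cv2
from scipy.spatial.transform import Rotation as R
from bench import env
def cam(n,s=None):
    c=env.calibration(n)
    if n!="wrist": return c["mtx"],R.from_quat(c["attitude"]).as_matrix(),np.array(c["origin"])
    s=s or env.read_state(); T=c["T_tool_cam"]; Rt=R.from_quat(s["eef_rot"]).as_matrix()
    return c["mtx"],Rt@T[:3,:3],Rt@T[:3,3]+np.array(s["position"])
def rays(C,uv):
    K,Rm,o=C; uv=np.atleast_2d(np.asarray(uv,float))
    return np.c_[(uv[:,0]-K[0,2])/K[0,0],-(uv[:,1]-K[1,2])/K[1,1],-np.ones(len(uv))]@Rm.T
def plane(C,uv,z):
    r=rays(C,uv); return C[2]+r*((z-C[2][2])/r[:,2])[:,None]
def depthpts(C,uv,d):
    return C[2]+rays(C,uv)*np.asarray(d)[:,None]
def mask(p,lo,hi):
    return cv2.inRange(cv2.cvtColor(p,cv2.COLOR_BGR2HSV),lo,hi)
YEL=((20,120,120),(35,255,255)); BLU=((100,90,60),(125,255,255))
def red(p): return mask(p,(0,150,90),(7,255,255))|mask(p,(173,150,90),(180,255,255))
def blobs(m,amin=30):
    n,l,st,ce=cv2.connectedComponentsWithStats(m)
    return [(ce[i],st[i],l==i) for i in range(1,n) if st[i,4]>=amin]
E
python3 - <<'E'
from h import *
f=np.load("top0.npz"); p,d=f["p"],f["d"]; C=cam("top")
print("view dir",C[1]@[0,0,-1])
for c,st,m in blobs(mask(p,*YEL)):
    uv=np.argwhere(m)[:,::-1]; w=plane(C,uv,0.003)
    if not(190<c[0]<360 and 110<c[1]<280): continue
    cv=cv2.findContours(m.astype(np.uint8),0,2)[0][0]
    r=cv2.minAreaRect((plane(C,cv[:,0],0.003)[:,:2]*1000).astype(np.float32))
    print("yellow",c.round(1),st[4],w.mean(0).round(4),np.round(r[0],1),np.round(r[1],1),round(r[2],1))
for nm,m,z in(("red",red(p),.154),("blue",mask(p,*BLU),.065)):
    for c,st,mm in blobs(m,40):
        if not(250<c[0]<320 and 150<c[1]<225): continue
        print(nm,c.round(1),st,plane(C,[c],z).round(4))
for nm,uv in dict(coupling=(251,147),hood=(181,269),edgeL=(200,281)).items(): print(nm,plane(C,[uv],.035 if nm=="coupling" else .014).round(3))
cab=mask(p,(5,150,120),(15,255,255)); 
for c,st,mm in blobs(cab,200):
    uv=np.argwhere(mm&(d>0))[:,::-1]; w=depthpts(C,uv,d[uv[:,1],uv[:,0]]); print("cable",c.round(),st,); print(w[::60].round(3).tolist())
for uv in [(286,175),(302,256),(317,138),(233,250),(230,300)]: print(uv,depthpts(C,[uv],[d[uv[1],uv[0]]]).round(3))
big=cv2.resize(p[100:300,180:380],None,fx=3,fy=3,interpolation=cv2.INTER_CUBIC); cv2.imwrite("pics/crop1.png",big)
E
```

```text
view dir [ 0.15567229 -0.01109063 -0.98774649]
yellow [254.2 112.9] 291 [0.7184 0.3419 0.003 ] [719.1 340.8] [19.7 93.9] 12.1
yellow [315.5 138.3] 993 [0.6634 0.2076 0.003 ] [663.6 207.8] [99.4 50. ] 77.8
yellow [212.  189.6] 141 [0.5462 0.4293 0.003 ] [546.  429.2] [34.8 36.9] 24.7
yellow [301.3 255. ] 771 [0.4102 0.2385 0.003 ] [406.1 243.5] [57.7 85.7] 19.2
yellow [233.1 251. ] 292 [0.4165 0.3813 0.003 ] [416.5 381.5] [37.5 41.9] 0.9
red [286.7 173.1] [277 164  21  19 137] [[0.5523 0.2802 0.154 ]]
blue [288.3 162.7] [282 161  14   5  43] [[0.5931 0.2711 0.065 ]]
blue [283.4 202.6] [270 194  27  16 203] [[0.5113 0.2805 0.065 ]]
coupling [[0.633 0.347 0.035]]
hood [[0.378 0.487 0.014]]
edgeL [[0.354 0.447 0.014]]
cable [147. 218.] [141 196  14  44 298]
[[0.526, 0.572, 0.026], [0.507, 0.569, 0.026], [0.491, 0.558, 0.025], [0.468, 0.564, 0.03], [0.449, 0.551, 0.028]]
cable [346. 268.] [334 211  25  99 409]
[[0.496, 0.175, 0.065], [0.443, 0.166, 0.031], [0.413, 0.157, 0.025], [0.388, 0.146, 0.02], [0.366, 0.139, 0.023], [0.344, 0.135, 0.023], [0.324, 0.127, 0.014]]
cable [460. 333.] [420 291  92  60 391]
[[0.319, -0.266, -0.744], [0.241, -0.292, -0.745], [0.186, -0.322, -0.743], [0.158, -0.569, -0.745], [0.142, -0.563, -0.756], [0.128, -0.437, -0.744], [0.122, -0.492, -0.747]]
(286, 175) [[0.549 0.281 0.152]]
(302, 256) [[0.408 0.237 0.003]]
(317, 138) [[0.663 0.205 0.005]]
(233, 250) [[0.418 0.381 0.007]]
(230, 300) [[ 0.276  0.421 -0.763]]
```

View pics/crop1.png

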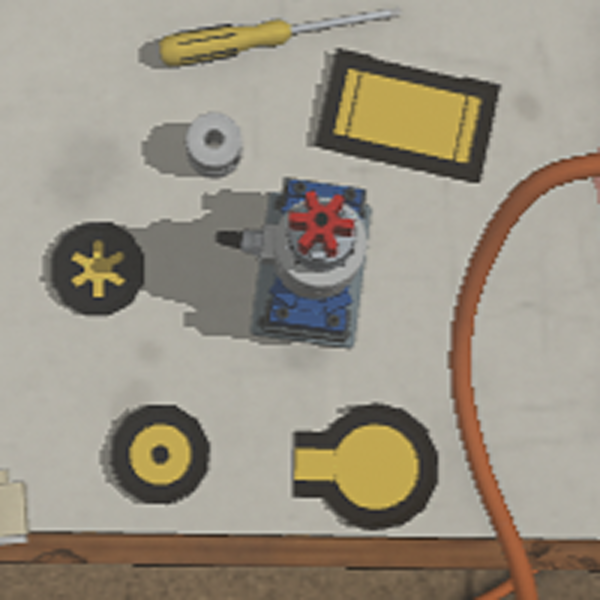

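The crop shows the stack: a red spider over the light hub and encoder, cable outlet pointing left (world +y), bracket long side vertical (world x). The encoder tray's open side also faces left. I'm moving over the stack for a close look.

Emit:
carry_out(commands=[28,-28,8,0,0,0,1,28,-28,8,0,0,0,1,28,-28,4,0,0,0,1,28,-28,0,0,0,0,1,28,-28,0,0,0,0,1,28,-28,0,0,0,0,1,28,-28,0,0,0,0,1,28,-28,0,0,0,0,1,28,-28,0,0,0,0,1,25,-28,0,0,0,0,1,0,0,0,0,0,0,1])

```text
clock: 1.2
position: [0.5518, 0.279, 0.2503]
eef_rot: [0.974, -0.227, -0.0, 0.001]
ft_force: [-0.3, 0.2, -1.3]
finger_gap: 0.0853
gripper_force: 0.0
```

Run:
```python
from h import *
s=env.read_state(); print(np.round(s["position"],4),np.round(s["eef_rot"],3),np.round(s["qpos"],3))
C=cam("wrist",s); p,d=env.camera("wrist"); cv2.imwrite("pics/w1.png",p); np.savez("w1.npz",p=p,d=d)
for c,st,m in blobs(red(p),100):
    uv=np.argwhere(m)[:,::-1]; w=plane(C,uv,.154); print("red",c.round(1),st,w.mean(0).round(4))
    if np.linalg.norm(w.mean(0)[:2]-[.552,.28])<.03:
        b=w[:,:2]-w[:,:2].mean(0); a=np.arctan2(b[:,1],b[:,0]); r=np.hypot(*b.T); k=r>.009
        print("leg angle mod 60:",np.degrees(np.angle(np.exp(6j*a[k]).sum())/6), abs(np.exp(6j*a[k]).mean()), r.max())
f=np.load("top0.npz"); p,d=f["p"],f["d"]; C=cam("top"); m=red(p); 
for c,st,mm in blobs(m,40):
    if 250<c[0]<320 and 150<c[1]<225:
        uv=np.argwhere(mm)[:,::-1]; w=plane(C,uv,.154); b=w[:,:2]-w[:,:2].mean(0); a=np.arctan2(b[:,1],b[:,0]); r=np.hypot(*b.T);k=r>.009
        print("top leg:",np.degrees(np.angle(np.exp(6j*a[k]).sum())/6),abs(np.exp(6j*a[k]).mean()))
for uv in [(345,180),(348,172),(355,163),(365,157),(380,154),(400,152)]:
    print(uv,depthpts(C,[uv],[d[uv[1],uv[0]]]).round(3), p[uv[1],uv[0]])
```

```text
[0.5518 0.279  0.2503] [ 0.974 -0.227 -0.     0.001] [ 0.73   0.362  0.022  0.    -1.232  0.384]
red [ 7.6 93.5] [  0  78  21  41 423] [0.7199 0.4191 0.154 ]
red [250.5 194.9] [230 175  41  41 708] [0.5541 0.2783 0.154 ]
leg angle mod 60: 22.667388414608308 0.6079786645797655 0.02028281532601581
top leg: 23.378134579328925 0.7739907690384967
(345, 180) [[0.549 0.166 0.114]] [ 61  86 136]
(348, 172) [[0.562 0.163 0.129]] [ 59  82 128]
(355, 163) [[0.576 0.153 0.145]] [ 61  86 138]
(365, 157) [[0.584 0.137 0.159]] [ 63  93 153]
(380, 154) [[0.589 0.111 0.164]] [ 64  98 166]
(400, 152) [[0.593 0.075 0.166]] [ 50  66 104]
```

View pics/w1.png

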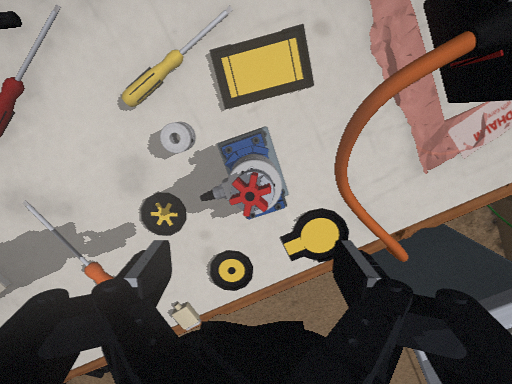

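The wrist view shows the spider at (250,195), the bracket tray at (262,66), spider tray at (163,213), hub tray at (231,270), encoder tray at (315,235) and coupling at (177,137). Next I refine the spider with depth and get the trays from both cameras.

Run:
```python
from h import *
s=env.read_state()
for n,fn in(("top","top0.npz"),("wrist","w1.npz")):
    f=np.load(fn); p,d=f["p"],f["d"]; C=cam(n,s); print("==",n)
    uv=np.argwhere(red(p)&(d>0))[:,::-1]; w=depthpts(C,uv,d[uv[:,1],uv[:,0]])
    k=(np.hypot(*(w[:,:2]-[.553,.279]).T)<.03); w=w[k]; print("spider z",np.percentile(w[:,2],[5,50,95]).round(4))
    t=w[w[:,2]>np.percentile(w[:,2],95)-.005]; e=cv2.minEnclosingCircle((t[:,:2]*1e3).astype(np.float32)); b=t[:,:2]-np.array(e[0])/1e3
    a=np.arctan2(b[:,1],b[:,0]); kk=np.hypot(*b.T)>.009
    print("spider",t.mean(0).round(4),np.round(e[0],1),e[1].__round__(1),"ang",np.degrees(np.angle(np.exp(6j*a[kk]).sum())/6))
    # trays: yellow on z=.003, dark rims
    for nm,g in dict(br=(.663,.207),sp=(.546,.429),en=(.41,.238),hub=(.4165,.381)).items():
        for c,st,m in blobs(mask(p,*YEL),60):
            w=plane(C,np.argwhere(m)[:,::-1],.003)
            if np.hypot(*(w.mean(0)[:2]-g))<.02:
                cv=cv2.findContours(m.astype(np.uint8),0,1)[0]; cv=max(cv,key=len)
                q=(plane(C,cv[:,0],.003)[:,:2]*1e3).astype(np.float32)
                r=cv2.minAreaRect(q); e=cv2.minEnclosingCircle(q)
                print(nm,"mean",(w.mean(0)[:2]*1e3).round(1),"rect",np.round(r[0],1),np.round(r[1],1),round(r[2],1),"circ",np.round(e[0],1),round(e[1],1))
```

```text
== top
spider z [0.151  0.1542 0.1567]
spider [0.5514 0.28   0.1544] [552.3 280.1] 18.7 ang 23.639830489148178
br mean [663.4 207.6] rect [663.6 207.8] [99.4 50. ] 77.8 circ [663.4 208.5] 53.8
sp mean [546.2 429.3] rect [546.  429.2] [34.8 36.9] 24.7 circ [547.5 428.3] 20.2
en mean [410.2 238.5] rect [406.1 243.5] [57.7 85.7] 19.2 circ [411.  244.7] 43.6
hub mean [416.5 381.3] rect [416.5 381.5] [37.5 41.9] 0.9 circ [416.7 381.5] 21.4
== wrist
spider z [0.1454 0.1534 0.1553]
spider [0.5529 0.2803 0.1535] [552.4 280.8] 19.7 ang 23.17991027304872
br mean [663.1 208.5] rect [662.8 209. ] [98.9 50.3] 78.0 circ [662.8 209. ] 55.2
sp mean [545.2 430.4] rect [545.6 429.7] [39.2 35.5] 58.3 circ [545.6 429.8] 19.9
en mean [409.5 239.2] rect [414.  244.1] [84.3 58.2] 67.9 circ [410.4 245.2] 43.4
hub mean [415.2 382.2] rect [414.8 382.2] [40.5 40. ] 63.9 circ [414.8 382.3] 21.2
```

Emit:
carry_out(commands=[0.6,1.5,-30,0,0,-0.1,1,0,0,-40,0,0,-0.09,1,0,0,-25,0,0,0,1,0,0,-13,0,0,0,1,0,0,0,0,0,0,1,0,0,0,0,0,0,0.3,0,0,0,0,0,0,0.2,0,0,0,0,0,0,0.2,0,0,0,0,0,0,0.2,0,0,0,0,0,0,0.2,0,0,0,0,0,0,0.2])

```text
clock: 2.35
position: [0.5506, 0.2838, 0.1454]
eef_rot: [0.949, -0.315, 0.001, -0.001]
ft_force: [-1.9, -1.2, 6.1]
finger_gap: 0.0321
gripper_force: 58.1
```

Run:
```python
from h import *
s=env.read_state(); print(R.from_quat(s["eef_rot"]).as_matrix().round(3))
p,d=env.camera("wrist"); cv2.imwrite("pics/w2.png",p[100:330,120:400])
```

```text
[[ 0.801 -0.598  0.001]
 [-0.598 -0.801  0.001]
 [ 0.001 -0.001 -1.   ]]
```

View pics/w2.png

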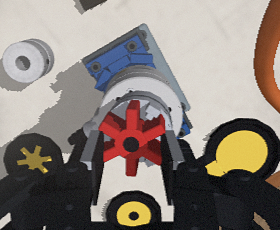

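The crop shows the spider centred between the fingers, two legs per side, though the gap reads 32 mm instead of 37. I'm lifting gently to check it.

Emit:
carry_out(commands=[0,0,4,0,0,0,0.2,0,0,6,0,0,0,0.2,0,0,10,0,0,0,0.2,0,0,20,0,0,0,0.2,0,0,20,0,0,0,0.2,0,0,0,0,0,0,0.2])

```text
clock: 3.0
position: [0.5523, 0.2849, 0.2075]
eef_rot: [0.949, -0.315, 0.003, -0.003]
ft_force: [-0.3, 0.6, 0.5]
finger_gap: 0.0316
gripper_force: 58.3
```

Run:
```python
from h import *
p,d=env.camera("wrist"); a=p[100:330,120:400]; q,d=env.camera("scene"); b=cv2.resize(q[130:270,210:330],None,fx=2,fy=2)
o=np.zeros((280,530,3),np.uint8); o[:230,:280]=a; o[:280,285:525]=b; cv2.imwrite("pics/w3.png",o)
```

```text
(no output)
```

View pics/w3.png

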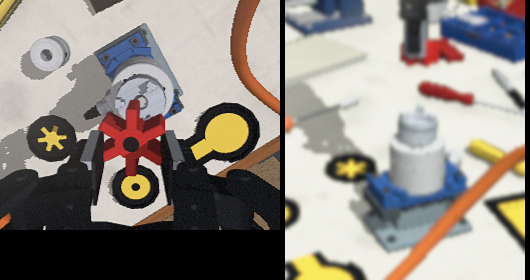

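Only the spider came away; the hub is still on the encoder. I'm measuring how the spider sits in the grip.

```bash
cat >> h.py <<'E'
def held(n,m,p,d,s,near,rad=.035):
    C=cam(n,s); uv=np.argwhere((m>0)&(d>0))[:,::-1]; w=depthpts(C,uv,d[uv[:,1],uv[:,0]])
    return w[np.hypot(*(w[:,:2]-near).T)<rad]
E
python3 - <<'E'
from h import *
s=env.read_state(); P=np.array(s["position"]); print(P.round(4),np.degrees(R.from_quat(s["eef_rot"]).as_rotvec()).round(2), s["finger_gap"])
for n in("wrist","top"):
    p,d=env.camera(n); w=held(n,red(p),p,d,s,P[:2]); w=w[(w[:,2]>.15)]
    zt=np.percentile(w[:,2],90); t=w[w[:,2]>zt-.006]
    A=np.c_[t[:,:2]-P[:2],np.ones(len(t))]; x=np.linalg.lstsq(A,t[:,2],rcond=None)[0]
    b=t[:,:2]-t[:,:2].mean(0); a=np.arctan2(b[:,1],b[:,0]); k=np.hypot(*b.T)>.009
    print(n,len(t),"z pct",np.percentile(w[:,2],[2,50,98]).round(4),"centre",t.mean(0).round(4),"slope",x[:2].round(3),"leg",np.degrees(np.angle(np.exp(6j*a[k]).sum())/6).round(1))
E
```

```text
[0.5505 0.2839 0.2039] [-1.7073e+02  5.6770e+01 -3.0000e-02] 0.031831149622520136
wrist 1822 z pct [0.198  0.2118 0.2141] centre [0.5556 0.2799 0.2119] slope [-0.097 -0.054] leg 22.2Traceback (most recent call last):
  File "<stdin>", line 5, in <module>
    return _quantile_unchecked(
        a, q, axis, out, overwrite_input, method, keepdims, weights)
    return _ureduce(a,
                    func=_quantile_ureduce_func,
    ...<5 lines>...
                    overwrite_input=overwrite_input,
                    method=method)
    r = func(a, **kwargs)
    result = _quantile(arr,
                       quantiles=q,
    ...<2 lines>...
                       out=out,
                       weights=wgt)
    slices_having_nans = np.isnan(arr[-1, ...])
                                  ~~~^^^^^^^^^
IndexError: index -1 is out of bounds for axis 0 with size 0
```

Emit:
carry_out(commands=[-3,37,0,0,0,0,0.2,-3,37,0,0,0,0,0.2,-3,37,-10,0,0,0,0.2,0,38,-30,0,0,0,0.2,0,0,-45,0,0,0,0.2,0,0,-40,0,0,0,0.2,0,0,-25,0,0,0,0.2,0,0,0,0,0,0,0.2,0,0,0,0,0,0,0.2])

```text
clock: 4.1
position: [0.5416, 0.4327, 0.053]
eef_rot: [0.949, -0.315, 0.0, 0.001]
ft_force: [0.3, -0.4, -0.1]
finger_gap: 0.0319
gripper_force: 58.4
```

Run:
```python
from h import *
s=env.read_state(); P=np.array(s["position"]); print(P.round(4))
for n in("wrist",):
    p,d=env.camera(n); cv2.imwrite("pics/w4.png",p[100:330,100:400]); w=held(n,red(p),p,d,s,P[:2]); w=w[(w[:,2]>.02)]
    zt=np.percentile(w[:,2],90); t=w[w[:,2]>zt-.006]
    A=np.c_[t[:,:2]-P[:2],np.ones(len(t))]; x=np.linalg.lstsq(A,t[:,2],rcond=None)[0]
    print(n,len(t),"z pct",np.percentile(w[:,2],[2,50,98]).round(4),"centre",t.mean(0).round(4),"slope",x[:2].round(3))
    C=cam(n,s)
    for c,st,m in blobs(mask(p,*YEL),20):
        w=plane(C,np.argwhere(m)[:,::-1],.003); print(c.round(),st[4],w.mean(0).round(4))
```

```text
[0.5416 0.4327 0.053 ]
wrist 1818 z pct [0.0459 0.0608 0.0633] centre [0.5469 0.4286 0.061 ] slope [-0.098 -0.061]
[251. 201.] 758 [0.5509 0.4261 0.003 ]
[508. 231.] 171 [0.4142 0.2832 0.003 ]
[404. 284.] 578 [0.4201 0.3689 0.003 ]
```

View pics/w4.png

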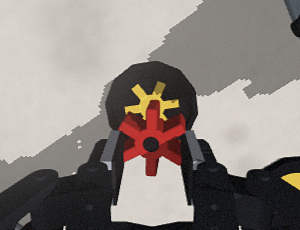

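The tray's yellow star shows right behind the held spider, and the centres agree. I'm lowering it and releasing.

Emit:
carry_out(commands=[0,0,-20,0,0,0,0.2,0,0,-10,0,0,0,0.2,0,0,-5,0,0,0,0.2,0,0,0,0,0,0,0.2,0,0,0,0,0,0,0.5,0,0,0,0,0,0,0.7,0,0,0,0,0,0,0.7,0,0,20,0,0,0,0.8,0,0,40,0,0,0,1,0,0,45,0,0,0,1,0,0,45,0,0,0,1,0,0,0,0,0,0,1])

```text
clock: 5.35
position: [0.5448, 0.4356, 0.1779]
eef_rot: [0.949, -0.315, 0.004, -0.007]
ft_force: [-0.2, 0.7, 1.8]
finger_gap: 0.0853
gripper_force: 0.0
```

Run:
```python
from h import *
s=env.read_state(); P=np.array(s["position"]); print(P.round(4))
p,d=env.camera("wrist"); w=held("wrist",red(p),p,d,s,[.546,.429],.04); 
t=w[w[:,2]>np.percentile(w[:,2],90)-.005]; A=np.c_[t[:,:2]-P[:2],np.ones(len(t))]; x=np.linalg.lstsq(A,t[:,2],rcond=None)[0]
print("spider",t.mean(0).round(4),np.percentile(w[:,2],[5,50,95]).round(4),"slope",x[:2].round(3))
cv2.imwrite("pics/w5.png",p[100:330,100:400])
```

```text
[0.5448 0.4356 0.1779]
spider [0.5457 0.4286 0.0236] [0.0156 0.0236 0.0247] slope [0.007 0.01 ]
```

View pics/w5.png

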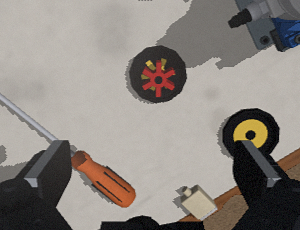

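The picture shows the spider flat and centred in its tray. Now over to the stack for the hub.

Emit:
carry_out(commands=[0,0,40,0,0,0,1,2,-30,20,0,0,0,1,3,-35,12,0,0,0,1,3,-35,0,0,0,0,1,3,-32,0,0,0,0,1,0,-20,0,0,0,0,1,0,0,0,0,0,0,1,0,0,0,0,0,0,1,0,0,0,0,0,0,1])

```text
clock: 6.3
position: [0.5524, 0.2818, 0.2398]
eef_rot: [0.949, -0.315, -0.0, 0.0]
ft_force: [-0.4, -1.1, -0.4]
finger_gap: 0.0854
gripper_force: 0.0
```

Run:
```python
from h import *
s=env.read_state(); P=np.array(s["position"]); print(P.round(4))
for n in("wrist","top"):
    C=cam(n,s); p,d=env.camera(n); cv2.imwrite(f"pics/{n}6.png",p); np.savez(n+"6.npz",p=p,d=d)
    uv=np.argwhere(d>0)[:,::-1]; w=depthpts(C,uv,d[uv[:,1],uv[:,0]]); k=np.hypot(*(w[:,:2]-[.552,.281]).T)<.06; w=w[k]
    for lo,hi in((.1365,.149),(.130,.1365),(.105,.118)):
        t=w[(w[:,2]>lo)&(w[:,2]<hi)]
        if len(t)>5:
            e=cv2.minEnclosingCircle((t[:,:2]*1e3).astype(np.float32)); print(n,lo,hi,len(t),(np.median(t,0)*1e3).round(1),np.round(e[0],1),round(e[1],1))
```

```text
[0.5524 0.2818 0.2398]
wrist 0.1365 0.149 221 [557.8 279.  141.6] [551.6 278. ] 20.6
wrist 0.13 0.1365 1231 [550.2 276.6 133.7] [550.7 277.3] 21.0
wrist 0.105 0.118 909 [562.3 263.7 109.2] [549.2 276.8] 29.6
top 0.1365 0.149 65 [542.9 272.9 139.2] [548.1 277.7] 20.2
top 0.13 0.1365 287 [547.9 276.5 133.9] [549.6 278.5] 21.3
top 0.105 0.118 268 [533.3 274.5 109.3] [548.  277.3] 29.9
```

View pics/wrist6.png

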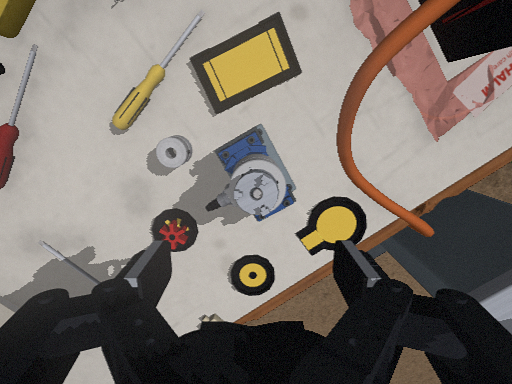

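The wrist view shows the bare hub at (257,195) with its cable outlet to the left, and the spider in its tray at (175,231). Gripping the hub.

Emit:
carry_out(commands=[-2,-4,-30,0,0,0,1,0,0,-45,0,0,0,1,0,0,-30,0,0,0,1,0,0,-16,0,0,0,1,0,0,0,0,0,0,1,0,0,0,0,0,0,1,0,0,0,0,0,0,0.5,0,0,0,0,0,0,0.3,0,0,0,0,0,0,0.3,0,0,0,0,0,0,0.3,0,0,0,0,0,0,0.3])

```text
clock: 7.5
position: [0.5513, 0.2775, 0.1211]
eef_rot: [0.949, -0.315, 0.001, -0.001]
ft_force: [-1.0, 0.3, 6.2]
finger_gap: 0.041
gripper_force: 60.1
```

Emit:
carry_out(commands=[0,0,8,0,0,0,0.3,0,0,16,0,0,0,0.3,0,0,25,0,0,0,0.3,0,0,30,0,0,0,0.3,-30,20,10,0,0,0,0.3,-35,28,0,0,0,0,0.3,-35,28,0,0,0,0,0.3,-35,28,-20,0,0,0,0.3,0,0,-40,0,0,0,0.3,0,0,-40,0,0,0,0.3,0,0,-40,0,0,0,0.3,0,0,0,0,0,0,0.3])

```text
clock: 8.7
position: [0.4123, 0.3768, 0.0628]
eef_rot: [0.949, -0.316, -0.002, 0.007]
ft_force: [-0.9, 0.4, -1.4]
finger_gap: 0.041
gripper_force: 61.0
```

Emit:
carry_out(commands=[0,0,0,0,0,0,0.3,0,0,0,0,0,0,0.3])

```text
clock: 8.9
position: [0.4167, 0.3821, 0.0706]
eef_rot: [0.949, -0.315, 0.001, -0.002]
ft_force: [-0.7, -0.3, -0.7]
finger_gap: 0.0406
gripper_force: 61.0
```

Run:
```python
from h import *
s=env.read_state(); P=np.array(s["position"]); print(P.round(4),s["finger_gap"])
C=cam("wrist",s); p,d=env.camera("wrist"); cv2.imwrite("pics/w7.png",p[60:384,60:460])
uv=np.argwhere(d>0)[:,::-1]; w=depthpts(C,uv,d[uv[:,1],uv[:,0]]); k=(np.hypot(*(w[:,:2]-P[:2]).T)<.035)&(mask(p,(0,0,110),(180,40,255))[uv[:,1],uv[:,0]]>0); w=w[k]
print(np.percentile(w[:,2],[5,25,50,75,95]).round(4))
zf=P[2]-.007+.022
for lo,hi in((zf-.003,zf+.003),(zf+.005,zf+.011)):
    t=w[(w[:,2]>lo)&(w[:,2]<hi)]; print(len(t))
    if len(t)>5:
        e=cv2.minEnclosingCircle((t[:,:2]*1e3).astype(np.float32)); print((np.mean(t,0)*1e3).round(1),np.round(e[0],1),round(e[1],1))
```

```text
[0.4167 0.3821 0.0706] 0.04064226637572071
[0.0727 0.0824 0.0835 0.0848 0.0924]
2406
[413.6 380.2  84. ] [421.8 377.7] 27.6
352
[414.4 375.6  91.9] [418.9 384.2] 22.1
```

View pics/w7.png

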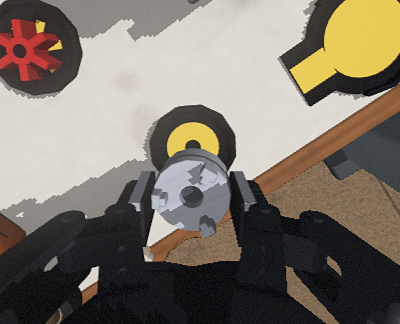

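The held hub hangs straight over its tray, with the ring showing just behind it. Lowering and releasing.

Emit:
carry_out(commands=[1,1.5,-25,0,0,0,0.3,0,0,-18,0,0,0,0.3,0,0,-9,0,0,0,0.3,0,0,-5,0,0,0,0.3,0,0,0,0,0,0,0.3,0,0,0,0,0,0,0.3,0,0,0,0,0,0,0.6,0,0,0,0,0,0,0.8,0,0,0,0,0,0,0.8,0,0,20,0,0,0,0.9,0,0,40,0,0,0,1,0,0,45,0,0,0,1])

```text
clock: 10.15
position: [0.416, 0.3815, 0.1163]
eef_rot: [0.949, -0.315, -0.0, 0.002]
ft_force: [0.5, 1.1, -1.1]
finger_gap: 0.0854
gripper_force: 0.0
```

Emit:
carry_out(commands=[0,0,40,0,0,0,1,0,0,35,0,0,0,1,0,0,0,0,0,0,1,0,0,0,0,0,0,1,0,0,0,0,0,0,1])

```text
clock: 10.65
position: [0.4159, 0.3816, 0.1901]
eef_rot: [0.949, -0.316, -0.0, 0.001]
ft_force: [-0.8, 0.4, 0.4]
finger_gap: 0.0855
gripper_force: 0.0
```

Run:
```python
from h import *
s=env.read_state(); P=np.array(s["position"]); print(P.round(4))
for n in("wrist","top"):
    C=cam(n,s); p,d=env.camera(n); np.savez(n+"8.npz",p=p,d=d)
    uv=np.argwhere(d>0)[:,::-1]; W=depthpts(C,uv,d[uv[:,1],uv[:,0]]); k=np.hypot(*(W[:,:2]-[.415,.382]).T)<.03; w=W[k]
    for lo,hi in((.021,.029),(.029,.038)):
        t=w[(w[:,2]>lo)&(w[:,2]<hi)]
        if len(t)>5:
            e=cv2.minEnclosingCircle((t[:,:2]*1e3).astype(np.float32)); print(n,lo,len(t),(np.mean(t,0)*1e3).round(1),np.round(e[0],1),round(e[1],1))
    # encoder from the top camera: body top, shaft, outlet
    for nm,lo,hi in(("encbody",.106,.118),("shaft",.12,.14)):
        k=(np.hypot(*(W[:,:2]-[.55,.278]).T)<.05)&(W[:,2]>lo)&(W[:,2]<hi); t=W[k]
        if len(t)>5:
            e=cv2.minEnclosingCircle((t[:,:2]*1e3).astype(np.float32)); print(n,nm,len(t),(np.mean(t,0)*1e3).round(1),np.round(e[0],1),round(e[1],1))
    m=mask(p,*BLU); uvb=np.argwhere((m>0)&(d>0))[:,::-1]; wb=depthpts(C,uvb,d[uvb[:,1],uvb[:,0]])
    wb=wb[(np.hypot(*(wb[:,:2]-[.55,.278]).T)<.07)&(wb[:,2]>.04)&(wb[:,2]<.075)]
    if len(wb)>20: r=cv2.minAreaRect((wb[wb[:,2]>.05][:,:2]*1e3).astype(np.float32)); print(n,"bracket",len(wb),np.round(r[0],1),np.round(r[1],1),round(r[2],1))
p=np.load("top8.npz")["p"]; q=np.load("wrist8.npz")["p"]
cv2.imwrite("pics/c8.png",np.hstack([cv2.resize(p[110:280,190:350],(480,510)),cv2.resize(q,None,fx=.6,fy=.6)[:1].repeat(510,0)[:, :1]*0,]))
```

```text
[0.4159 0.3816 0.1901]
wrist 0.021 792 [416.1 382.3  25.7] [415.8 382.6] 20.8
wrist 0.029 136 [416.1 382.2  33.3] [415.9 382.2] 20.3
wrist encbody 854 [530.3 291.  109.1] [534.  288.3] 22.5
wrist bracket 1424 [516.2 281.2] [55.2 33. ] 80.4
top encbody 697 [547.5 278.  110.2] [548.2 277.9] 29.5
top shaft 28 [547.2 278.  129.9] [548.  277.7] 6.0
top bracket 300 [548.1 277.5] [51.1 98.1] 84.0
```

View pics/c8.png

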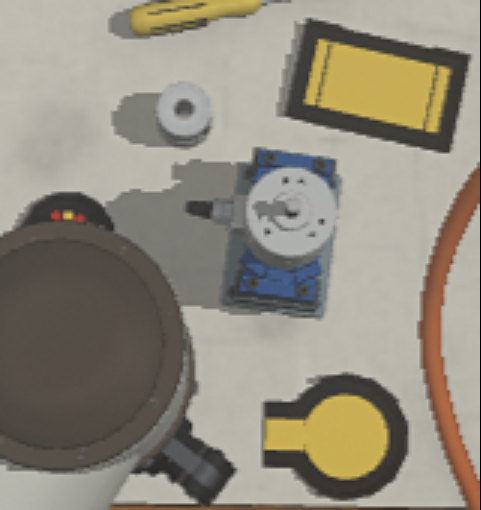

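The hub stands centred in its tray at (416,382). The crop shows the encoder with its outlet to the left at (200,208) and the bracket under it. I'm computing the encoder tray's direction and turning the tool while moving to the stack.

Emit:
carry_out(commands=[15,-10,30,0,0,-0.14,1,20,-15,20,0,0,-0.14,1,20,-15,0,0,0,-0.14,1,20,-15,0,0,0,-0.14,1,20,-15,0,0,0,-0.14,1,20,-15,0,0,0,-0.14,1,18,-19,0,0,0,-0.14,1,0,0,0,0,0,-0.055,1,0,0,0,0,0,0,1,0,0,0,0,0,0,1,0,0,0,0,0,0,1])

```text
clock: 11.85
position: [0.5491, 0.2786, 0.2408]
eef_rot: [-0.669, 0.743, 0.0, -0.0]
ft_force: [-0.7, 0.2, 0.1]
finger_gap: 0.0854
gripper_force: 0.0
```

Run:
```python
from h import *
s=env.read_state(); P=np.array(s["position"]); M=R.from_quat(s["eef_rot"]).as_matrix(); print(P.round(4),"toolx",np.degrees(np.arctan2(M[1,0],M[0,0])).round(1))
for n in("top","wrist"):
    p,d=env.camera(n); C=cam(n,s); np.savez(n+"9.npz",p=p,d=d)
    if n=="wrist": cv2.imwrite("pics/w9.png",p)
    uv=np.argwhere(d>0)[:,::-1]; W=depthpts(C,uv,d[uv[:,1],uv[:,0]])
    for nm,lo,hi in(("body",.106,.118),("shaft",.122,.14)):
        t=W[(np.hypot(*(W[:,:2]-[.549,.278]).T)<.05)&(W[:,2]>lo)&(W[:,2]<hi)]
        if len(t)>5: e=cv2.minEnclosingCircle((t[:,:2]*1e3).astype(np.float32)); print(n,nm,len(t),(np.mean(t,0)*1e3).round(1),np.round(e[0],1),round(e[1],1))
    if n=="wrist":
        m=mask(p,(0,0,0),(180,255,75)); r=m[uv[:,1],uv[:,0]]>0
        t=W[r&(W[:,2]>.06)&(W[:,2]<.1)&(np.hypot(*(W[:,:2]-[.549,.278]).T)<.09)]; 
        if len(t)>5: v=np.median(t,0)[:2]-[.5485,.2778]; print("outlet",len(t),np.median(t,0).round(3),np.degrees(np.arctan2(v[1],v[0])).round(1))
for n,fn in(("top","top0.npz"),("top","top9.npz"),("wrist","wrist9.npz")):
    p=np.load(fn)["p"]; C=cam(n,s)
    for c,st,m in blobs(mask(p,*YEL),60):
        w=plane(C,np.argwhere(m)[:,::-1],.003)[:,:2]*1e3
        if np.hypot(*(w.mean(0)-[410,239]))<20:
            g=np.zeros((200,200),np.uint8); cv=max(cv2.findContours(m.astype(np.uint8),0,1)[0],key=len)
            q=plane(C,cv[:,0],.003)[:,:2]*1e3-[310,140]; cv2.fillPoly(g,[np.round(q).astype(np.int32)],1)
            dt=cv2.distanceTransform(g,2,5); i=np.argwhere(dt>dt.max()-.4).mean(0)[::-1]; ce=i+[310,140]
            t=w[np.hypot(*(w-ce).T)>33]; v=t.mean(0)-ce; print(fn,"disc",ce.round(1),dt.max(),"tab",np.degrees(np.arctan2(v[1],v[0])).round(1),np.hypot(*(t-ce).T).max().round(1))
```

```text
[0.5491 0.2786 0.2408] toolx -96.0
top body 129 [537.2 290.5 110.3] [541.3 277.5] 27.9
wrist body 2341 [549.  275.1 109.6] [549.2 276.5] 29.6
wrist shaft 109 [548.8 275.7 129.6] [548.6 276.5] 5.5
outlet 164 [0.555 0.328 0.078] 82.1
top0.npz disc [410.5 230.5] 27.762794 tab 89.3 57.6<stdin>:22: RuntimeWarning: Mean of empty slice.
  ret = um.true_divide(
Traceback (most recent call last):
ValueError: zero-size array to reduction operation maximum which has no identity
```

View pics/w9.png

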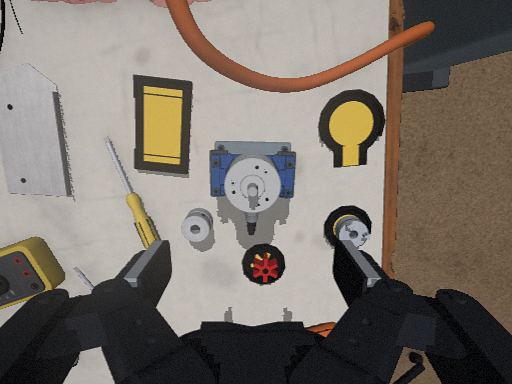

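The wrist view shows the encoder at (252,187) with its outlet down at (252,225), both fingers clear on the ±x sides, and the encoder tray at (350,122). Gripping the encoder.

Emit:
carry_out(commands=[0,-1.5,-40,0,0,0,1,0,0,-45,0,0,0,1,0,0,-40,0,0,0,1,0,0,-25,0,0,0,1,0,0,-11,0,0,0,1,0,0,0,0,0,0,1,0,0,0,0,0,0,1,0,0,0,0,0,0,0.6,0,0,0,0,0,0,0.5,0,0,0,0,0,0,0.5,0,0,0,0,0,0,0.5,0,0,0,0,0,0,0.5])

```text
clock: 13.15
position: [0.5502, 0.2775, 0.0825]
eef_rot: [-0.669, 0.743, -0.0, 0.002]
ft_force: [-2.2, -0.0, 7.0]
finger_gap: 0.0566
gripper_force: 65.2
```

Emit:
carry_out(commands=[0,0,5,0,0,0,0.5,0,0,10,0,0,0,0.5,0,0,15,0,0,0,0.5,0,0,25,0,0,0,0.5,0,0,25,0,0,0,0.5,0,0,0,0,0,0,0.5,0,0,0,0,0,0,0.5])

```text
clock: 13.85
position: [0.5489, 0.2766, 0.1599]
eef_rot: [-0.668, 0.744, 0.0, -0.0]
ft_force: [-0.7, -0.2, -4.7]
finger_gap: 0.0566
gripper_force: 64.7
```

Run:
```python
from h import *
s=env.read_state(); P=np.array(s["position"]); print(P.round(4))
p,d=env.camera("wrist"); C=cam("wrist",s); uv=np.argwhere(d>0)[:,::-1]; W=depthpts(C,uv,d[uv[:,1],uv[:,0]])
k=(np.hypot(*(W[:,:2]-P[:2]).T)<.04)&(mask(p,(0,0,110),(180,40,255))[uv[:,1],uv[:,0]]>0); w=W[k]; h=np.histogram(w[:,2],np.arange(P[2]-.02,P[2]+.06,.004)); print(dict(zip((h[1]*1e3).round().astype(int).tolist(),h[0].tolist())))
q,d2=env.camera("scene"); np.savez("s10.npz",p=q,d=d2)
cv2.imwrite("pics/w10.png",np.hstack([p[60:350,100:420],cv2.resize(q[100:245,190:350],(320,290))]))
```

```text
[0.5489 0.2766 0.1599]
{140: 102, 144: 117, 148: 125, 152: 135, 156: 152, 160: 173, 164: 166, 168: 234, 172: 259, 176: 275, 180: 336, 184: 7763, 188: 1649, 192: 164, 196: 194, 200: 260, 204: 191, 208: 300, 212: 0}
```

View pics/w10.png

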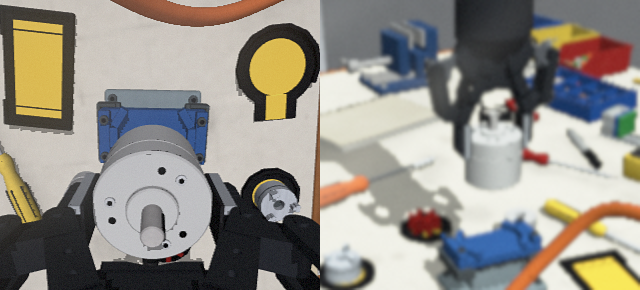

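The encoder is held upright and alone, and the bracket stays on its stand. Carrying it to its tray.

Emit:
carry_out(commands=[-30,-8,0,0,0,0.05,0.5,-36,-12,0,0,0,0.055,0.5,-36,-13,0,0,0,0,0.5,-36,-13,-10,0,0,0,0.5,0,0,-35,0,0,0,0.5,0,0,-35,0,0,0,0.5,0,0,-20,0,0,0,0.5,0,0,0,0,0,0,0.5,0,0,0,0,0,0,0.5,0,0,0,0,0,0,0.5])

```text
clock: 14.95
position: [0.4122, 0.2315, 0.0612]
eef_rot: [-0.707, 0.707, -0.0, 0.001]
ft_force: [0.0, 0.1, -2.7]
finger_gap: 0.0568
gripper_force: 65.5
```

Run:
```python
from h import *
s=env.read_state(); P=np.array(s["position"]); print(P.round(4))
p,d=env.camera("wrist"); C=cam("wrist",s); uv=np.argwhere(d>0)[:,::-1]; W=depthpts(C,uv,d[uv[:,1],uv[:,0]])
k=(np.hypot(*(W[:,:2]-P[:2]).T)<.04)&(mask(p,(0,0,110),(180,40,255))[uv[:,1],uv[:,0]]>0); w=W[k]
zt=np.median(w[(w[:,2]>P[2]+.018)&(w[:,2]<P[2]+.034)][:,2]); t=w[abs(w[:,2]-zt)<.004]; e=cv2.minEnclosingCircle((t[:,:2]*1e3).astype(np.float32)); 
x=np.linalg.lstsq(np.c_[t[:,:2]-P[:2],np.ones(len(t))],t[:,2],rcond=None)[0]
print("top z",zt.round(4),"centre",np.round(e[0],1),round(e[1],1),(t.mean(0)*1e3).round(1),"slope",x[:2].round(3))
cv2.imwrite("pics/w11.png",p[60:350,80:440])
```

```text
[0.4122 0.2315 0.0612]
top z 0.0881 centre [412.5 224.9] 35.3 [412.5 226.6  88.3] slope [0.    0.006]
```

View pics/w11.png

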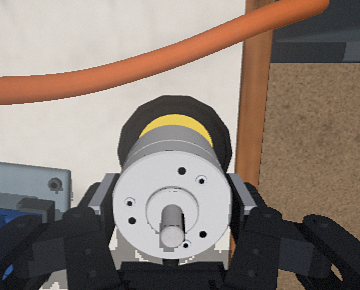

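The encoder hangs level over the dish, with its shaft at (172,232) and outlet to the rear. Lowering it to the floor.

Emit:
carry_out(commands=[-1.5,-1,-15,0,0,0,0.5,0,0,-10,0,0,0,0.5,0,0,-5,0,0,0,0.5,0,0,0,0,0,0,0.5,0,0,0,0,0,0,0.5])

```text
clock: 15.5
position: [0.4103, 0.2301, 0.0306]
eef_rot: [-0.707, 0.707, -0.0, 0.0]
ft_force: [0.7, -0.0, -3.4]
finger_gap: 0.0566
gripper_force: 65.5
```

Emit:
carry_out(commands=[0,0,-2,0,0,0,0.5,0,0,0,0,0,0,0.5,0,0,0,0,0,0,0.5])

```text
clock: 15.8
position: [0.4101, 0.23, 0.0285]
eef_rot: [-0.707, 0.707, 0.0, 0.0]
ft_force: [0.1, -0.0, -2.9]
finger_gap: 0.0568
gripper_force: 65.6
```

Emit:
carry_out(commands=[0,0,-1.5,0,0,0,0.5,0,0,0,0,0,0,0.5,0,0,0,0,0,0,0.5])

```text
clock: 16.1
position: [0.4101, 0.2299, 0.0284]
eef_rot: [-0.707, 0.707, -0.0, 0.0]
ft_force: [-2.9, -1.2, 9.7]
finger_gap: 0.0563
gripper_force: 67.1
```

Floor contact (force now +9.7 N). Releasing and withdrawing.

Emit:
carry_out(commands=[0,0,0.5,0,0,0,0.8,0,0,0,0,0,0,1,0,0,0,0,0,0,1,0,0,0,0,0,0,1,0,0,20,0,0,0,1,0,0,40,0,0,0,1,0,0,45,0,0,0,1,0,0,45,0,0,0,1,0,0,40,0,0,0,1,0,0,0,0,0,0,1,0,0,0,0,0,0,1,0,0,0,0,0,0,1])

```text
clock: 17.3
position: [0.4092, 0.2291, 0.2159]
eef_rot: [-0.707, 0.708, 0.0, -0.001]
ft_force: [-0.3, 0.7, -0.5]
finger_gap: 0.0854
gripper_force: 0.0
```

Run:
```python
from h import *
s=env.read_state(); P=np.array(s["position"]); print(P.round(4))
p,d=env.camera("wrist"); C=cam("wrist",s); uv=np.argwhere(d>0)[:,::-1]; W=depthpts(C,uv,d[uv[:,1],uv[:,0]])
for lo,hi in((.05,.063),(.07,.085)):
    t=W[(np.hypot(*(W[:,:2]-[.4105,.2305]).T)<.05)&(W[:,2]>lo)&(W[:,2]<hi)]
    e=cv2.minEnclosingCircle((t[:,:2]*1e3).astype(np.float32)); print(len(t),np.median(t[:,2]).round(4),np.round(e[0],1),round(e[1],1))
m=mask(p,*BLU)
cv2.imwrite("pics/w12.png",p[60:384,60:512])
p,d=env.camera("top"); C=cam("top"); m=mask(p,*BLU); uv=np.argwhere((m>0)&(d>0))[:,::-1]; w=depthpts(C,uv,d[uv[:,1],uv[:,0]])
w=w[(np.hypot(*(w[:,:2]-[.55,.278]).T)<.08)&(w[:,2]>.05)&(w[:,2]<.075)]; r=cv2.minAreaRect((w[:,:2]*1e3).astype(np.float32)); print("bracket",len(w),np.round(r[0],1),np.round(r[1],1),r[2],(w.mean(0)*1e3).round(1))
```

```text
[0.4092 0.2291 0.2159]
1957 0.0554 [410.6 229.1] 29.6
83 0.0768 [410.3 228.7] 5.2
bracket 1027 [548.5 277.4] [53.1 97.2] 82.22953033447266 [547.8 277.5  61. ]
```

View pics/w12.png

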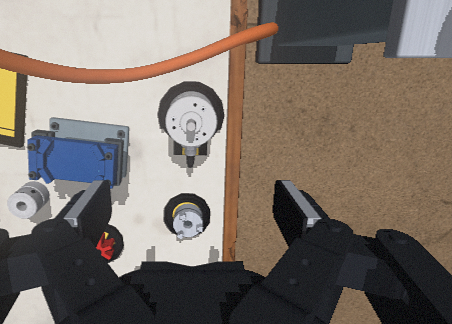

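The encoder stands centred at (410,229) with its outlet over the tab. Now turning and moving to the bracket.

Emit:
carry_out(commands=[14,5,0,0,0,0.146,1,14,5,0,0,0,0.146,1,14,5,0,0,0,0.146,1,14,5,0,0,0,0.146,1,14,5,0,0,0,0.146,1,14,5,0,0,0,0.146,1,14,5,0,0,0,0.146,1,14,5,0,0,0,0.146,1,14,5,0,0,0,0.146,1,12.5,2.5,0,0,0,0.146,1,0,0,0,0,0,0,1,0,0,0,0,0,0,1])

```text
clock: 18.6
position: [0.5479, 0.2769, 0.2157]
eef_rot: [0.998, -0.058, -0.001, 0.001]
ft_force: [-0.2, -0.7, -0.3]
finger_gap: 0.085
gripper_force: 0.0
```

Run:
```python
from h import *
s=env.read_state(); P=np.array(s["position"]); M=R.from_quat(s["eef_rot"]).as_matrix(); print(P.round(4),"toolx",np.degrees(np.arctan2(M[1,0],M[0,0])).round(1),np.round(s["qpos"],2))
p,d=env.camera("wrist"); C=cam("wrist",s); m=mask(p,*BLU); uv=np.argwhere((m>0)&(d>0))[:,::-1]; w=depthpts(C,uv,d[uv[:,1],uv[:,0]])
w=w[(np.hypot(*(w[:,:2]-[.55,.278]).T)<.08)&(w[:,2]>.05)&(w[:,2]<.075)]; r=cv2.minAreaRect((w[:,:2]*1e3).astype(np.float32)); print("bracket",len(w),np.round(r[0],1),np.round(r[1],1),r[2],np.percentile(w[:,2],[5,50,95]).round(4))
C=cam("top"); print("tip",plane(C,[(312,103)],.005).round(3))
for n in("top","wrist"):
    if n=="top": p=np.load("top0.npz")["p"]
    else: p,_=env.camera("wrist")
    C=cam(n,s)
    for c,st,mm in blobs(mask(p,*YEL),300):
        q=plane(C,np.argwhere(mm)[:,::-1],.003)[:,:2]*1e3
        if np.hypot(*(q.mean(0)-[663,208]))<15: r=cv2.minAreaRect(q.astype(np.float32)); print(n,np.round(r[0],1),np.round(r[1],1),r[2])
```

```text
[0.5479 0.2769 0.2157] toolx -6.6 [ 0.73  0.38 -0.04 -0.   -1.15  0.72]
bracket 3617 [547.7 276.9] [ 53.8 100.3] 82.63648986816406 [0.0567 0.0583 0.0663]
tip [[0.743 0.215 0.005]]
top [663.6 207.8] [99.4 50. ] 77.81045532226562
wrist [663.8 207.2] [98.9 50.2] 77.82209014892578
```

Emit:
carry_out(commands=[0,0,-45,0,0,0,1,0,0,-45,0,0,0,1,0,0,-40,0,0,0,1,0,0,-25,0,0,0,1,0,0,-17,0,0,0,1,0,0,0,0,0,0,1,0,0,0,0,0,0,1,0,0,0,0,0,0,0.5,0,0,0,0,0,0,0.4,0,0,0,0,0,0,0.4,0,0,0,0,0,0,0.4,0,0,0,0,0,0,0.4])

```text
clock: 19.9
position: [0.549, 0.2776, 0.0471]
eef_rot: [0.998, -0.056, 0.001, -0.001]
ft_force: [-1.4, -0.9, 6.2]
finger_gap: 0.0483
gripper_force: 62.7
```

Emit:
carry_out(commands=[0,0,4,0,0,0,0.4,0,0,8,0,0,0,0.4,0,0,15,0,0,0,0.4,0,0,25,0,0,0,0.4,0,0,25,0,0,0,0.4,0,0,0,0,0,0,0.4,0,0,0,0,0,0,0.4])

```text
clock: 20.6
position: [0.548, 0.2772, 0.1224]
eef_rot: [0.998, -0.056, -0.0, -0.0]
ft_force: [0.2, -0.9, -2.4]
finger_gap: 0.0479
gripper_force: 62.6
```

Run:
```python
from h import *
s=env.read_state(); P=np.array(s["position"]); print(P.round(4))
p,d=env.camera("wrist"); C=cam("wrist",s); m=mask(p,*BLU); uv=np.argwhere((m>0)&(d>0))[:,::-1]; w=depthpts(C,uv,d[uv[:,1],uv[:,0]])
w=w[(np.hypot(*(w[:,:2]-P[:2]).T)<.08)&(w[:,2]>.08)]; print(np.percentile(w[:,2],[2,10,50,90,98]).round(4)); t=w[w[:,2]>np.median(w[:,2])-.006]; r=cv2.minAreaRect((t[:,:2]*1e3).astype(np.float32)); print(len(t),np.round(r[0],1),np.round(r[1],1),r[2])
x=np.linalg.lstsq(np.c_[t[:,:2]-P[:2],np.ones(len(t))],t[:,2],rcond=None)[0]; print(x.round(4))
cv2.imwrite("pics/w13.png",p[60:384,60:460])
```

```text
[0.548  0.2772 0.1224]
[0.1317 0.1324 0.1336 0.1412 0.1418]
14705 [552.5 275.7] [55.4 89.4] 82.83184051513672
[ 0.0359 -0.0031  0.1357]
```

View pics/w13.png

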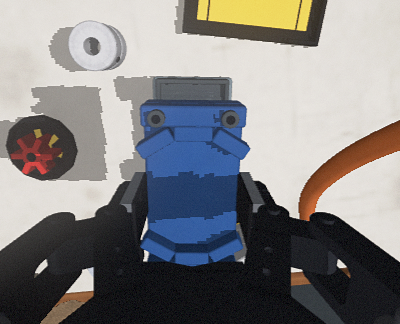

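The bracket is held level at its middle, clear of the stand. Carrying it to its tray with a quarter turn.

Emit:
carry_out(commands=[10.5,-6.3,5,0,0,0.135,0.4,10.5,-6.3,5,0,0,0.135,0.4,10.5,-6.3,0,0,0,0.135,0.4,10.5,-6.3,0,0,0,0.135,0.4,10.5,-6.3,0,0,0,0.135,0.4,10.5,-6.3,0,0,0,0.135,0.4,10.5,-6.3,0,0,0,0.135,0.4,10.5,-6.3,0,0,0,0.135,0.4,10.5,-6.3,0,0,0,0.135,0.4,10.5,-6.3,0,0,0,0.135,0.4,10.7,-6.7,0,0,0,0.135,0.4,0,0,0,0,0,0,0.4])

```text
clock: 21.85
position: [0.6641, 0.2063, 0.1298]
eef_rot: [0.774, 0.633, -0.002, -0.0]
ft_force: [0.2, 0.1, -1.7]
finger_gap: 0.0478
gripper_force: 62.5
```

Emit:
carry_out(commands=[0,0,-30,0,0,0,0.4,0,0,-35,0,0,0,0.4,0,0,-25,0,0,0,0.4,0,0,0,0,0,0,0.4,0,0,0,0,0,0,0.4,0,0,0,0,0,0,0.4])

```text
clock: 22.45
position: [0.6652, 0.2083, 0.0441]
eef_rot: [0.773, 0.634, 0.002, 0.001]
ft_force: [0.1, -0.4, -2.6]
finger_gap: 0.0476
gripper_force: 62.6
```

Run:
```python
from h import *
s=env.read_state(); P=np.array(s["position"]); M=R.from_quat(s["eef_rot"]).as_matrix(); print(P.round(4),"toolx",np.degrees(np.arctan2(M[1,0],M[0,0])).round(1),np.round(s["qpos"],2))
p,d=env.camera("wrist"); C=cam("wrist",s); m=mask(p,*BLU); uv=np.argwhere((m>0)&(d>0))[:,::-1]; w=depthpts(C,uv,d[uv[:,1],uv[:,0]])
w=w[(np.hypot(*(w[:,:2]-P[:2]).T)<.08)&(w[:,2]>.02)]; print(np.percentile(w[:,2],[2,10,50,90,98]).round(4)); r=cv2.minAreaRect((w[w[:,2]>.04][:,:2]*1e3).astype(np.float32)); print(np.round(r[0],1),np.round(r[1],1),r[2])
cv2.imwrite("pics/w14.png",p[60:384,60:460])
```

```text
[0.6652 0.2083 0.0441] toolx 78.7 [ 0.54  0.66 -0.01  0.   -0.89  2.41]
[0.0533 0.0542 0.0553 0.063  0.0636]
[666.4 211.6] [89.7 54.6] 78.15485382080078
```

View pics/w14.png

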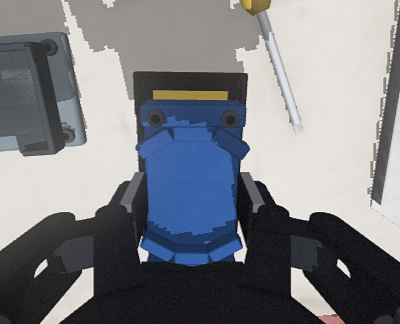

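The bracket lines up with its tray; the yellow strip shows beyond it, parallel. I have now viewed 17 pictures, over the limit of 14, so from here I work from numbers only.

Emit:
carry_out(commands=[-1.5,-0.8,-20,0,0,0,0.4,0,0,-12,0,0,0,0.4,0,0,-6,0,0,0,0.4,0,0,0,0,0,0,0.4,0,0,0,0,0,0,0.4])

```text
clock: 23.0
position: [0.6631, 0.207, 0.0052]
eef_rot: [0.773, 0.634, 0.001, 0.0]
ft_force: [-0.5, -0.3, 1.1]
finger_gap: 0.0481
gripper_force: 62.9
```

Emit:
carry_out(commands=[0,0,-1.5,0,0,0,0.4,0,0,0,0,0,0,0.4,0,0,0,0,0,0,0.4])

```text
clock: 23.3
position: [0.6631, 0.2071, 0.0051]
eef_rot: [0.773, 0.634, 0.001, 0.0]
ft_force: [-3.8, -0.6, 6.4]
finger_gap: 0.0479
gripper_force: 63.5
```

The bracket is on the floor. Releasing, lifting and backing off.

Emit:
carry_out(commands=[0,0,0.5,0,0,0,0.65,0,0,0,0,0,0,0.78,0,0,0,0,0,0,0.78,0,0,0,0,0,0,0.78,0,0,15,0,0,0,0.78,0,0,30,0,0,0,0.78,0,0,45,0,0,0,1,0,0,45,0,0,0,1,0,0,45,0,0,0,1,0,0,0,0,0,0,1,0,0,0,0,0,0,1,0,0,0,0,0,0,1])

```text
clock: 24.5
position: [0.6619, 0.2065, 0.1827]
eef_rot: [0.773, 0.634, -0.001, -0.0]
ft_force: [-0.7, 0.4, -0.6]
finger_gap: 0.0853
gripper_force: 0.0
```

Run:
```python
from h import *
s=env.read_state(); P=np.array(s["position"]); print(P.round(4))
p,d=env.camera("wrist"); C=cam("wrist",s); m=mask(p,*BLU); uv=np.argwhere((m>0)&(d>0))[:,::-1]; w=depthpts(C,uv,d[uv[:,1],uv[:,0]])
w=w[(np.hypot(*(w[:,:2]-[.6635,.2075]).T)<.09)]; print(np.percentile(w[:,2],[2,10,50,90,98]).round(4)); r=cv2.minAreaRect((w[w[:,2]>.008][:,:2]*1e3).astype(np.float32)); print("bracket",np.round(r[0],1),np.round(r[1],1),r[2])
p,d=env.camera("top"); C=cam("top"); uv=np.argwhere(d>0)[:,::-1]; W=depthpts(C,uv,d[uv[:,1],uv[:,0]])
for nm,g,lo,hi,rad in(("spider",(.546,.429),.018,.03,.03),("hub",(.416,.382),.02,.04,.03),("enc",(.4105,.2305),.052,.064,.05),("coupling",(.633,.347),.03,.045,.035),("hood",(.378,.487),.01,.02,.04)):
    t=W[(np.hypot(*(W[:,:2]-g).T)<rad)&(W[:,2]>lo)&(W[:,2]<hi)]; 
    if len(t): e=cv2.minEnclosingCircle((t[:,:2]*1e3).astype(np.float32)); print(nm,len(t),(t.mean(0)*1e3).round(1),np.round(e[0],1),round(e[1],1))
```

```text
[0.6619 0.2065 0.1827]
[0.0142 0.015  0.0163 0.024  0.0248]
bracket [663.6 206.3] [97.5 54.8] 77.93943786621094
spider 162 [543.8 429.8  23.7] [544.4 430.1] 19.7
hub 312 [414.4 383.5  26.7] [414.4 383.6] 20.7
enc 474 [405.8 236.7  56.5] [409.5 230.4] 29.4
coupling 111 [628.3 355.9  35.7] [632.  351.6] 19.1
hood 315 [375.2 487.9  15. ] [376.9 487.3] 26.2
```

```bash
python3 -c "
from bench import env
print(env.hand_in())"
```

```text
the job is handed in; nothing more can be done
None
```

The spider, hub, encoder and bracket measure flat in their own trays at about 24.5 s with coupling and hood in place, and the job is handed in (no verdict returned); I viewed 17 pictures, over the limit of 14.

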